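# Find the loaded die tin by its weight and slide it home

### The job

One of the two closed tins holds a steel die and is the heavier: lift the one on the robot's left some 5 cm off the bench, set it back on the bench, then lift the right one likewise, and feel which weighs more. Slide the heavier tin in at the open end of the slide, under the lips, until it bears firmly but gently (never more than 15 N) on the stop, and let it go there, standing flat. The lighter tin must be left standing on the bench, off the slide, and the bottle, ring and caps where they are.

Things in the scene. Friction and masses are not known exactly. Their poses are not given: they have to be found in the camera images.
- tin_left_mid (a point): Centre of the tin on the robot's left (+y) of the slide: closed square aluminium tin 64 mm tall, body 54 x 54 mm, foot flange 68 x 68 mm, 4 mm thick. x, y square to its sides, z up; underside 32 mm below. Holds a hidden steel die or light dummy, loose by some mm: the lighter tin weighs 0.30 to 0.38 kg in all, the heavier 0.55 to 0.70; which is which changes.
- tin_right_mid (a point): Centre (half-way up) of the other tin, standing on the robot's right (-y) of the slide; outwardly just like the left one.
- slide: Infeed slide fixed to the bench between the tins: dark steel plate 240 x 110 x 8 mm with a T-slot along it. Origin: centre of its underside. x: the direction in which a tin is pushed in (away from the robot; the yaw varies), z up. The plate's top (z = 8 mm) is the floor that tins stand on. Apron at x = -120 to -30 mm, slot at x = 0 to 115 mm, stop across the slot's far end.
- slide_apron (a point): Point on the slide's floor at slide x = -70 mm, axes as the slide's. A tin set with its underside centred here, square to the slide, stands on the open apron clear of all guides. From x = -29 to 0 mm two guides, 10.5 mm tall, narrow from about 90 mm apart to the slot's width.
- slide_mouth (a point): Point on the slide's floor at the slot's open end, slide x = 0. Slot: side walls 72 mm apart (tin flange 68); on them lips 60 mm apart (tin body 54), underside 6.5 mm and top 10.5 mm above the floor. So a tin goes in only along +x, from the apron, with its flange under the lips, not from above; fingers pass above the lips.
- slide_end (a point): Point on the slide's floor at slide x = 72 mm. The stop, a hard steel block 52 mm wide, rising from 7 to 44 mm above the floor on a foot set back behind it, is clamped near here: its face is anywhere within 16 mm of this point along x; feel for it. The tin's body meets it (the flange goes beneath), so a tin that is home has its centre at slide x = 29 to 61 mm. Over 15 N on it is a fault.
- bottle_mid (a point): Bystander: squat clear glass bottle, 68 mm diameter, 92 mm tall; point 46 mm up.
- ring_mid (a point): Bystander: brass go-gauge ring, 60 mm outside, 40 mm inside, 14 mm tall; point at its centre.
- cap0_mid (a point): Bystander: gold aluminium crimped cap, 38 mm diameter, 16 mm tall; point at its centre.
- cap1_mid (a point): Bystander: gold aluminium crimped cap, 38 mm diameter, 16 mm tall; point at its centre.
- cap2_mid (a point): Bystander: gold aluminium crimped cap, 38 mm diameter, 16 mm tall; point at its centre.
- cap3_mid (a point): Bystander: gold aluminium crimped cap, 38 mm diameter, 16 mm tall; point at its centre.
Not all that is in view belongs to the job. Leave any orange or purple look-alike of the part that bears tin_right_mid alone.

How it is judged:
By the outcome, as a careful person would: the job done as asked, in the order asked, and still so for the second after the job is handed in, with the robot touching nothing.
It also fails if it takes over 72 s, if anything falls off the work surface, if the arm or the gripper's body presses on something with over 40 N, if the wrist force passes 120 N, or if a joint passes its speed limit or range.

### The arm

A 6-joint arm with a two-finger parallel gripper is mounted at the origin on the work surface. World frame = base frame: x ahead of the robot, y to its left, z up, the work surface at z = 0. Lengths are in m, angles in degrees, forces in N, time in s.
With the tool pointing down it reaches from about 0.4 to 0.825 m from the base axis. Payload 7 kg.
Tool frame: the origin (TCP) lies midway between the tips of the shut fingers; the grasp point (between the pads) lies hold_point_z behind it (hold_point_z is the distance from the TCP to the grasp point, in m); z points along the fingers, y is the line along which they close (so a half turn about z gives the same grasp; the last joint's range is limited). The gripper opens to 88 mm and grips with 3 to 60 N. Pads are 19 mm wide; open, the fingers measure 130 mm over their backs; the gripper's body (78 mm by 193 mm) begins 47 mm behind the grasp point.
Start: joints at [86.58, 20.546, 0.682, 0, -70.136, -16.507], TCP at [0.23, 0.635, 0.227] pointing down, gripper open.
Joint ranges: [-176.03, 176.03], [-82.01, 121.73], [-58.28, 71.71], [-173.87, 95.51], [-174.79, -0.11], [-173.66, 173.66]. Speed limits (degrees/s): [136.94, 136.94, 172.46, 180, 180, 180].

### API

Orientations are given as [roll, pitch, yaw] about the fixed x, y, z axes, in that order (R = Rz(yaw) Ry(pitch) Rx(roll)).
In Python, from plant import * gives the robot as it stands.
- The arm moves only by the tool step_arm, never from a script. Its argument "steps" is a list that holds one entry, the list of rows, each a list of 6 numbers: the shift along the tool's x, y, z scaled (see below), then the turn, a rotation vector about the tool's x, y, z scaled (see below). In form: [[[tx, ty, tz, wx, wy, wz], ...]]. A call has 1 to 20 rows; each row is the pose to reach, as a shift and turn from the pose commanded when the call began, along the tool's axes at that moment; what a row does not reach only later rows make up. The controller multiplies each number of a shift by 100 mm and each number of a turn by 0.5 rad. A row lasts 1/10 s, in which the tool goes at most 50 mm and 8.59 degrees, less where a joint would pass 70% of its speed; a pose out of reach is approached as far as the arm can. A call with a number of a shift or a turn outside -1 to 1 is refused whole. A call with a gripper value outside its range is refused whole. "jaw" is the closure in counts, from 0 (fully open) to 255 (shut), set as the call begins (left out, the last holds). The fingers move at their own pace and stop on an object; the grip force is fixed at half the most. Time passes only in rows, so rows that repeat a pose let the fingers close. It gives the time, the measured TCP pose, the force, the opening and the grip force at its end, in the units of the state.
- get_obs(): the state, without advancing time (a new reading comes with each control period).
- snapshot(name): name is "scene" or "top" or "wrist"; returns (picture, depth): 480x640x3 uint8, red, green, blue; 480x640 float32, m along the optical axis (not along the pixel's ray), 0 where there is no reading.
- calibration(name): a dict with "mtx" (3x3 intrinsics, pixels), "rvec" (rotation vector, rad) and "tvec" (3), from world to camera coordinates, as OpenCV has them. Camera axes: x right, y down, z forward; pixel columns grow to the right and rows downward; lengths in m; the calibration is good to about 2 mm. A picture is of the moment at which its call begins: read the wrist's pose just before it. calibration takes no time and is no camera call; for the wrist camera it gives the pose at the moment of the call.
- close_job(): hands the job in; it is judged then, once.
The state is a dict: "clock": time; "joint_pos": joint angles; "qvel": joint speeds; "tau": joint torques, N m; "tool_pos": TCP position; "orientation": TCP orientation; "force": force on the tool from outside, world axes, zero at the start; "moment": the same for the moment, N m; "opening": finger opening in m; "gripper_force": force on a finger pad.
Only numpy, scipy, OpenCV 4.12 (cv2) and the standard library are available. Lean on these libraries where they do the work, as an engineer would, in place of code of your own. Each camera call takes 0.05 s, during which the arm holds its last target. There are 200 camera calls.

## Working session

There is one attempt and no reset: what is moved stays moved. The work goes in short steps, Python scripts to look and compute and a tool call to move; the robot and the scene stay as the last step left them, time stands still between calls to the robot, and variables do not carry over. Pictures are saved under pics/ and viewed, at most 10 in all, crops included, and the job is handed in when it is done.

Besides the shell and the picture viewer there is one more tool, called after "Emit:" by a JSON object that holds its "api" and its "payload". step_arm: Moves the arm, as the interface text tells. Its arguments: {"type":"object","properties":{"steps":{"type":"array","items":{"type":"array","items":{"type":"array","items":{"type":"number","minimum":-1,"maximum":1}}}},"jaw":{"type":"number"}},"required":["steps"]}

```bash
mkdir -p pics; ls; python3 - <<'E'
from plant import *
import cv2,numpy as np
o=get_obs();print({k:np.round(v,4) for k,v in o.items()})
try: print(hold_point_z)
except Exception as e: print(e)
for n in ("top","scene"):
    p,d=snapshot(n);np.savez(f"/tmp/{n}.npz",p=p,d=d,**calibration(n))
    cv2.imwrite(f"pics/{n}0.png",p[:,:,::-1]);print(n,calibration(n))
E
```

```text
pics
{'clock': np.float64(0.0), 'joint_pos': array([ 8.65803e+01,  2.05907e+01,  6.33300e-01, -2.03000e-02,
       -7.01334e+01, -1.65076e+01]), 'qvel': array([-0.0002, -0.0939,  0.0041, -0.0585, -0.117 ,  0.0036]), 'tau': array([-2.20000e-03, -5.82717e+01,  2.93053e+01,  6.99720e+00,
        6.80000e-03, -2.00000e-04]), 'tool_pos': array([0.2299, 0.6341, 0.2256]), 'orientation': array([ 1.799075e+02, -7.500000e-03, -1.993430e+01]), 'force': array([0.3296, 0.244 , 0.328 ]), 'moment': array([ 0.0139, -0.0184,  0.0461]), 'gripper_force': np.float64(0.0), 'opening': np.float64(0.0875)}
0.0188
top {'mtx': array([[569.30930386,   0.        , 328.49333653],
       [  0.        , 569.30930386, 248.41651506],
       [  0.        ,   0.        ,   1.        ]]), 'rvec': array([ 2.12035917, -2.14872253,  0.17416065]), 'tvec': array([-0.04691798,  0.5433443 ,  1.08742851])}
scene {'mtx': array([[623.97935947,   0.        , 323.8284996 ],
       [  0.        , 623.97935947, 238.31196181],
       [  0.        ,   0.        ,   1.        ]]), 'rvec': array([ 1.06978581,  2.26867048, -1.11505545]), 'tvec': array([ 0.39019519, -0.19848415,  1.64993989])}
```

View pics/top0.png

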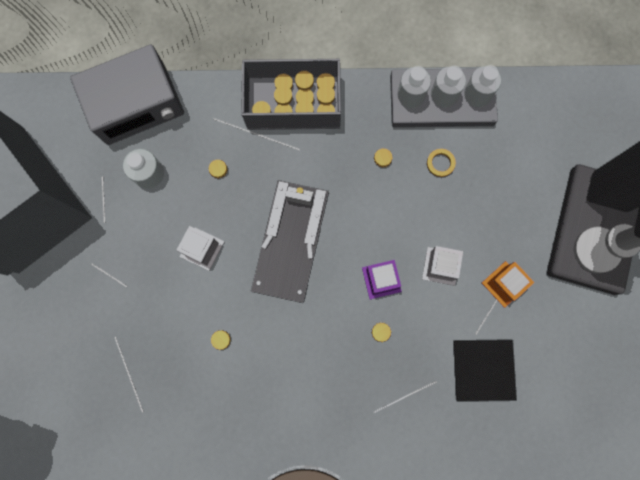

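View pics/scene0.png

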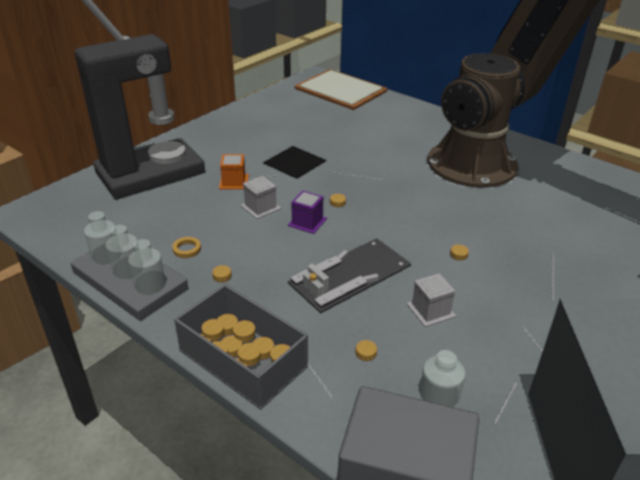

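The top view shows the left tin at px (200,247), the right tin at (443,264) between the purple (382,278) and orange (510,283) look-alikes, and the slide around (290,243) with its open end toward the robot (down in the picture). The scene view agrees.

```bash
cat > h.py <<'E'
import numpy as np,cv2
def world(uv,z,c):
    R=cv2.Rodrigues(c['rvec'])[0];t=c['tvec'].ravel();C=-R.T@t
    uv=np.asarray(uv,float).reshape(-1,2)
    r=np.c_[uv,np.ones(len(uv))]@np.linalg.inv(c['mtx']).T@R
    return C+r*((z-C[2])/r[:,2])[:,None]
def cloud(d,c):
    R=cv2.Rodrigues(c['rvec'])[0];t=c['tvec'].ravel()
    v,u=np.mgrid[:d.shape[0],:d.shape[1]]
    P=np.stack([u,v,np.ones_like(u)],-1)@np.linalg.inv(c['mtx']).T*d[...,None]
    return (P-t)@R
def rect(P):
    r=cv2.minAreaRect((P[:,:2]*1000).astype(np.float32))
    return np.round(r[0],1),np.round(r[1],1),round(r[2],1)
E
python3 - <<'E'
from h import *
c=dict(np.load('/tmp/top.npz'));p,d=c['p'],c['d']
W=cloud(d,c)
print('bench z',np.median(W[300:330,270:330,2]))
hsv=cv2.cvtColor(p,cv2.COLOR_RGB2HSV)
g=np.zeros(d.shape,bool)
def roi(a,b,e,f):
    m=g.copy();m[b:f,a:e]=1;return m
for n,r in dict(left=(170,215,235,285),right=(415,235,475,295),purple=(350,250,410,310),orange=(475,250,540,310)).items():
    m=roi(*r)&(abs(W[...,2]-.064)<.008)&(d>0)
    print(n,'depth top',rect(W[m]),'z',np.median(W[m][:,2]),m.sum())
    f=roi(*r)&(W[...,2]>.001)&(W[...,2]<.012)
    m2=roi(*r)&(((hsv[...,2]>150)&(hsv[...,1]<60)) if n in('left','right') else hsv[...,1]>90)
    k=cv2.connectedComponentsWithStats(m2.astype(np.uint8))
    i=1+np.argmax(k[2][1:,4]);m3=(k[1]==i)
    v,u=np.nonzero(m3);print('   colour mask centroid',k[3][i],k[2][i])
m=roi(240,170,335,310)&(hsv[...,2]<75)
k=cv2.connectedComponentsWithStats(m.astype(np.uint8));i=1+np.argmax(k[2][1:,4])
v,u=np.nonzero(roi(240,170,335,310)&(hsv[...,2]<75)&(k[1]==i))
print('slide',rect(world(np.c_[u,v],.008,c)),hsv[260,290],hsv[330,290])
cv2.imwrite('pics/crop1.png',cv2.resize(p[165:315,165:345,::-1],None,fx=4,fy=4,interpolation=cv2.INTER_CUBIC))
E
```

```text
bench z -0.0002529040430053991
left depth top (array([552.4, 208. ]), array([55.6, 54.3]), 63.3) z 0.06395063430076703 778
   colour mask centroid [195.55732484 244.26326964] [176 226  48  45 942]
right depth top (array([ 509.8, -284.1]), array([55.5, 54.9]), 78.3) z 0.06409148565701511 792
   colour mask centroid [447.2225 261.44  ] [432 245  32  33 800]
purple depth top (array([ 484.4, -161.2]), array([54.7, 54.6]), 13.1) z 0.06412977799429528 789
   colour mask centroid [379.51170569 281.98996656] [362 260  39  39 598]
orange depth top (array([ 471.8, -412.6]), array([55. , 56.4]), 40.5) z 0.06409661150687217 821
   colour mask centroid [503.99666667 283.66      ] [482 261  52  46 900]
slide (array([645.6,   4.7]), array([23.4, 56.3]), 1.5) [160   8  95] [100  11 139]
```

View pics/crop1.png

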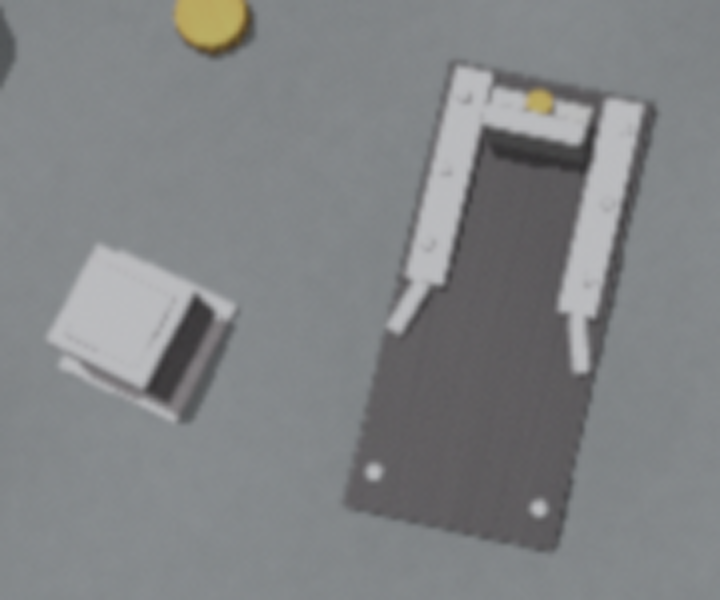

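The crop shows the plate's corners at crop px (453,60), (655,105), (556,552), (345,508), the apron at the bottom, and the stop near (540,115). Next I'll measure the slide by mask.

```bash
python3 - <<'E'
from h import *
c=dict(np.load('/tmp/top.npz'));p,d=c['p'],c['d'];W=cloud(d,c)
cr=np.array([(453,60),(655,105),(556,552),(345,508)])/4+165-.375
q=world(cr,.008,c);print('corners',np.round(q*1000,1), q.mean(0))
roi=np.zeros(d.shape,bool);roi[165:315,240:335]=1
m=roi&(W[...,2]>.004);print('depth>4',rect(W[m]),m.sum())
hsv=cv2.cvtColor(p,cv2.COLOR_RGB2HSV)
m=(roi&(hsv[...,2]<115)).astype(np.uint8);m=cv2.morphologyEx(m,cv2.MORPH_OPEN,np.ones((3,3)))
v,u=np.nonzero(m);print('colour',rect(world(np.c_[u,v],.008,c)))
# lips: bright, z ~18.5mm
m=(roi&(hsv[...,2]>150)).astype(np.uint8)
k=cv2.connectedComponentsWithStats(m)
for i in range(1,k[0]):
    if k[2][i,4]>6:
        v,u=np.nonzero(k[1]==i);P=world(np.c_[u,v],.0185,c);print(k[2][i],P.mean(0)[:2],rect(P))
m=roi&(W[...,2]>.03);print('stop',rect(W[m]),m.sum(),np.median(W[m][:,2]))
# feet edges in world for yaw refinement of plate: side lines from depth
E
```

```text
corners [[696.4  50.1   8. ]
 [670.7 -55.4   8. ]
 [438.3  -2.4   8. ]
 [462.  104.6   8. ]] [0.566869  0.0242228 0.008    ]
depth>4 (array([541.6,  30.1]), array([371.3, 196.5]), 0.7) 6105
colour (array([567. ,  24.4]), array([112.3, 240.8]), 76.9)
[262 182  51  66 811] [0.63678547 0.03931487] (array([612.5,  29.5]), array([ 72.7, 142.2]), 75.8)
[305 190  21  68 562] [ 0.60750717 -0.02551933] (array([600.7, -23.6]), array([ 20.4, 142.3]), 77.5)
[257 281   3   4  12] [0.47931052 0.08891737] (array([479.3,  88.9]), array([6.2, 4. ]), 0.4)
[298 290   3   4  10] [0.46003747 0.00592537] (array([460. ,   6.3]), array([4. , 6.1]), 89.7)
stop (array([514.8, -10.3]), array([323.4,  54.9]), 6.2) 394 0.049485622703047044
```

```bash
cat >> h.py <<'E'
def wrap(a): return (a+180)%360-180
def plan(o,x,y,z,yaw):
    from scipy.spatial.transform import Rotation as Ro
    R=Ro.from_euler('xyz',o['orientation'],degrees=True);T=Ro.from_euler('xyz',[180,0,yaw],degrees=True)
    print('shift/100mm',np.round(R.inv().apply(np.array([x,y,z])-o['tool_pos'])*10,3),'turn/.5',np.round((R.inv()*T).as_rotvec()/.5,3))
E
python3 - <<'E'
from h import *
from plant import *
P=[]
for n in('top','scene'):
    c=dict(np.load(f'/tmp/{n}.npz'));W=cloud(c['d'],c)[c['d']>0];P.append(W)
P=np.vstack(P)
a=np.array([.23,.634]);b=np.array([.552,.208])
for f in np.linspace(0,1,8):
    q=a+(b-a)*f; r=np.hypot(*(P[:,:2]-q).T)
    m=(r<.13)&(P[:,2]<.6);print(np.round(q,3),m.sum(),np.percentile(P[m][:,2],99.5) if m.sum() else None)
m=(P[:,0]>.4)&(P[:,0]<.9)&(P[:,1]>.33)&(P[:,1]<.65)&(P[:,2]>.1)
print('panel',P[m].min(0),P[m].max(0))
plan(get_obs(),.5524,.208,.15,-26.7)
E
```

```text
[0.23  0.634] 4762 0.004934623412422941
[0.276 0.573] 9698 0.004918407702960466
[0.322 0.512] 14029 0.004919413063093664
[0.368 0.451] 16484 0.0049640875719324466
[0.414 0.391] 18584 0.004928858393825906
[0.46 0.33] 20968 0.06009837960020642
[0.506 0.269] 22312 0.0664798772307645
[0.552 0.208] 21965 0.06650534505093238
panel [0.52264518 0.43809235 0.10003506] [0.82568047 0.62651842 0.22449043]
shift/100mm [4.484 2.906 0.762] turn/.5 [ 0.003 -0.     0.236]
```

Emit:
{"api": "step_arm", "payload": {"steps": [[[0.3, 0.19, 0.05, 0, 0, 0], [0.6, 0.39, 0.1, 0, 0, 0], [0.9, 0.58, 0.15, 0, 0, 0]]], "jaw": 0}}

```text
clock: 0.4
tool_pos: [0.2951, 0.5481, 0.2108]
orientation: [179.9, 0.0, -19.9]
force: [-0.2, 0.2, 0.7]
opening: 0.0877
gripper_force: 0.0
```

Emit:
{"api": "step_arm", "payload": {"steps": [[[0.3, 0.19, 0.05, 0, 0, 0], [0.6, 0.39, 0.1, 0, 0, 0], [0.9, 0.58, 0.15, 0, 0, 0]]]}}

```text
clock: 0.7
tool_pos: [0.3602, 0.4626, 0.1961]
orientation: [180.0, 0.0, -19.9]
force: [-0.4, 0.9, 0.5]
opening: 0.0873
gripper_force: 0.0
```

Emit:
{"api": "step_arm", "payload": {"steps": [[[0.3, 0.19, 0.05, 0, 0, 0], [0.6, 0.39, 0.1, 0, 0, 0], [0.9, 0.58, 0.15, 0, 0, 0]]]}}

```text
clock: 1.0
tool_pos: [0.4251, 0.3775, 0.1812]
orientation: [180.0, 0.0, -19.9]
force: [0.5, 0.5, -0.2]
opening: 0.0873
gripper_force: 0.0
```

Emit:
{"api": "step_arm", "payload": {"steps": [[[0.3, 0.19, 0.05, 0, 0, 0], [0.6, 0.39, 0.1, 0, 0, 0], [0.9, 0.58, 0.15, 0, 0, 0]]]}}

```text
clock: 1.3
tool_pos: [0.4899, 0.2923, 0.1662]
orientation: [180.0, 0.0, -19.9]
force: [0.0, -0.6, 0.3]
opening: 0.0876
gripper_force: 0.0
```

Emit:
{"api": "step_arm", "payload": {"steps": [[[0.3, 0.19, 0.05, 0, 0, 0.12], [0.6, 0.39, 0.1, 0, 0, 0.236], [0.88, 0.58, 0.15, 0, 0, 0.236], [0.88, 0.58, 0.15, 0, 0, 0.236], [0.88, 0.58, 0.15, 0, 0, 0.236]]]}}

```text
clock: 1.8
tool_pos: [0.5525, 0.2083, 0.1509]
orientation: [179.9, 0.0, -26.8]
force: [0.0, 0.7, -0.6]
opening: 0.0875
gripper_force: 0.0
```

```bash
python3 - <<'E'
from h import *
from plant import *
o=get_obs();print(o['clock'],o['tool_pos'],o['orientation'])
plan(o,.5524,.208,.12,-26.7)
c=calibration('wrist');p,d=snapshot('wrist');cv2.imwrite('pics/w1.png',p[:,:,::-1])
W=cloud(d,c);m=(d>0)&(abs(W[...,2]-.064)<.006)&(np.hypot(W[...,0]-.552,W[...,1]-.208)<.06);print(m.sum(),rect(W[m]) if m.sum() else 0)
m=(d>0)&(W[...,2]>.0025)&(np.hypot(W[...,0]-.552,W[...,1]-.208)<.06);print(m.sum(),rect(W[m]) if m.sum() else 0)
E
```

```text
1.8 [0.5524511  0.20826712 0.15093587] [ 1.79937942e+02  3.58961549e-02 -2.67994984e+01]
shift/100mm [0.001 0.002 0.309] turn/.5 [ 0.002  0.001 -0.003]
5204 (array([552.1, 210.5]), array([54.1, 54.5]), 63.4)
82497 (array([552.8, 207.1]), array([118.1,  73. ]), 65.5)
```

View pics/w1.png

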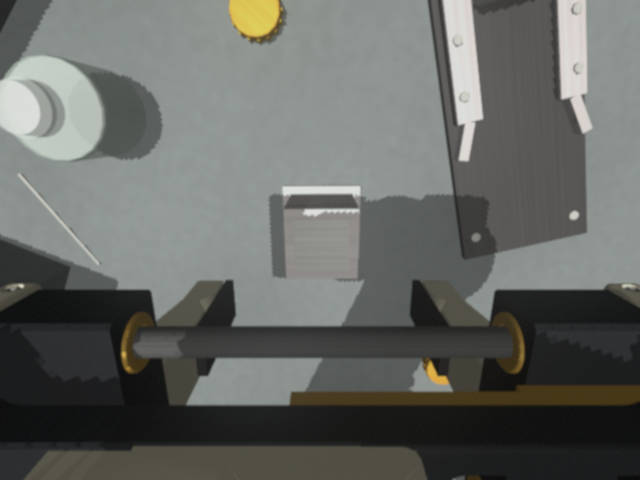

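The wrist view shows the tin centred between the fingers (tin at columns 285–360, fingers at 222 and 422), with the bottle well clear at (60,110). I'll go down, grip and lift.

Emit:
{"api": "step_arm", "payload": {"steps": [[[0, 0, 0.25, 0, 0, 0], [0, 0, 0.5, 0, 0, 0], [0, 0, 0.7, 0, 0, 0], [0, 0, 0.8, 0, 0, 0]]]}}

```text
clock: 2.25
tool_pos: [0.5511, 0.2097, 0.07]
orientation: [179.9, 0.1, -26.6]
force: [0.2, -0.2, -0.0]
opening: 0.088
gripper_force: 0.0
```

Emit:
{"api": "step_arm", "payload": {"steps": [[[0, 0, 0.1, 0, 0, 0], [0, 0, 0.2, 0, 0, 0], [0, 0, 0.3, 0, 0, 0], [0, 0, 0.4, 0, 0, 0], [0, 0, 0.48, 0, 0, 0], [0, 0, 0.52, 0, 0, 0], [0, 0, 0.52, 0, 0, 0], [0, 0, 0.52, 0, 0, 0]]]}}

```text
clock: 3.05
tool_pos: [0.5526, 0.2093, 0.0197]
orientation: [-180.0, -0.0, -26.7]
force: [-0.2, -0.1, 0.3]
opening: 0.0875
gripper_force: 0.0
```

Emit:
{"api": "step_arm", "payload": {"steps": [[[0, 0, 0, 0, 0, 0], [0, 0, 0, 0, 0, 0], [0, 0, 0, 0, 0, 0], [0, 0, 0, 0, 0, 0], [0, 0, 0, 0, 0, 0], [0, 0, 0, 0, 0, 0], [0, 0, 0, 0, 0, 0], [0, 0, 0, 0, 0, 0], [0, 0, 0, 0, 0, 0], [0, 0, 0, 0, 0, 0], [0, 0, 0, 0, 0, 0], [0, 0, 0, 0, 0, 0]]], "jaw": 255}}

```text
clock: 4.25
tool_pos: [0.5524, 0.2092, 0.0197]
orientation: [-180.0, -0.0, -26.7]
force: [-1.1, -1.2, 4.1]
opening: 0.0541
gripper_force: 30.0
```

Emit:
{"api": "step_arm", "payload": {"steps": [[[0, 0, -0.05, 0, 0, 0], [0, 0, -0.15, 0, 0, 0], [0, 0, -0.25, 0, 0, 0], [0, 0, -0.35, 0, 0, 0], [0, 0, -0.45, 0, 0, 0], [0, 0, -0.52, 0, 0, 0], [0, 0, -0.52, 0, 0, 0], [0, 0, -0.52, 0, 0, 0], [0, 0, -0.52, 0, 0, 0], [0, 0, -0.52, 0, 0, 0]]]}}

```text
clock: 5.25
tool_pos: [0.5521, 0.209, 0.071]
orientation: [179.9, 0.0, -26.7]
force: [0.7, 0.7, -3.2]
opening: 0.0541
gripper_force: 30.0
```

Emit:
{"api": "step_arm", "payload": {"steps": [[[0, 0, 0, 0, 0, 0], [0, 0, 0, 0, 0, 0]]]}}

```text
clock: 5.45
tool_pos: [0.5523, 0.2092, 0.0713]
orientation: [180.0, 0.0, -26.7]
force: [0.3, -1.1, -2.9]
opening: 0.054
gripper_force: 30.0
```

Emit:
{"api": "step_arm", "payload": {"steps": [[[0, 0, 0, 0, 0, 0], [0, 0, 0, 0, 0, 0]]]}}

```text
clock: 5.65
tool_pos: [0.5524, 0.2092, 0.0715]
orientation: [180.0, 0.0, -26.7]
force: [0.5, -0.5, -3.9]
opening: 0.0538
gripper_force: 30.0
```

Emit:
{"api": "step_arm", "payload": {"steps": [[[0, 0, 0, 0, 0, 0], [0, 0, 0, 0, 0, 0]]]}}

```text
clock: 5.85
tool_pos: [0.5524, 0.2092, 0.0716]
orientation: [180.0, -0.0, -26.7]
force: [-0.1, -0.4, -3.6]
opening: 0.0543
gripper_force: 30.0
```

```bash
python3 - <<'E'
from h import *
from plant import *
o=get_obs();print(o['clock'],o['tool_pos'],o['orientation'],o['force'],o['moment'])
p,d=snapshot('top');c=calibration('top');np.savez('/tmp/top2.npz',p=p,d=d,**c)
E
```

```text
5.85 [0.55239876 0.2092121  0.07157942] [ 1.79999521e+02 -1.00530259e-04 -2.66881891e+01] [-0.09208921 -0.38229809 -3.55846186] [ 0.04487983 -0.03380236 -0.02433555]
```

Left weighs about 3.5 N (0.35 kg), which puts it in the light range. I'll set it back, release and rise.

Emit:
{"api": "step_arm", "payload": {"steps": [[[0, 0, 0.1, 0, 0, 0], [0, 0, 0.2, 0, 0, 0], [0, 0, 0.3, 0, 0, 0], [0, 0, 0.4, 0, 0, 0], [0, 0, 0.46, 0, 0, 0], [0, 0, 0.49, 0, 0, 0], [0, 0, 0.51, 0, 0, 0], [0, 0, 0.52, 0, 0, 0], [0, 0, 0.52, 0, 0, 0], [0, 0, 0.52, 0, 0, 0], [0, 0, 0.52, 0, 0, 0]]]}}

```text
clock: 7.0
tool_pos: [0.5526, 0.2093, 0.0198]
orientation: [-180.0, -0.0, -26.7]
force: [-0.0, 0.5, -3.2]
opening: 0.0539
gripper_force: 30.0
```

Emit:
{"api": "step_arm", "payload": {"steps": [[[0, 0, 0, 0, 0, 0], [0, 0, 0, 0, 0, 0], [0, 0, 0, 0, 0, 0], [0, 0, 0, 0, 0, 0], [0, 0, 0, 0, 0, 0], [0, 0, 0, 0, 0, 0], [0, 0, 0, 0, 0, 0], [0, 0, 0, 0, 0, 0], [0, 0, 0, 0, 0, 0], [0, 0, 0, 0, 0, 0]]], "jaw": 0}}

```text
clock: 8.0
tool_pos: [0.5524, 0.2092, 0.0196]
orientation: [180.0, 0.0, -26.7]
force: [0.4, -0.5, 0.1]
opening: 0.0873
gripper_force: 0.0
```

Emit:
{"api": "step_arm", "payload": {"steps": [[[0, 0, -0.1, 0, 0, 0], [0, 0, -0.3, 0, 0, 0], [0, 0, -0.6, 0, 0, 0], [0, 0, -0.9, 0, 0, 0], [0, 0, -1, 0, 0, 0]]]}}

```text
clock: 8.5
tool_pos: [0.554, 0.2102, 0.1238]
orientation: [-179.7, -0.2, -26.7]
force: [0.8, 1.2, 0.1]
opening: 0.0875
gripper_force: 0.0
```

Emit:
{"api": "step_arm", "payload": {"steps": [[[0, 0, -0.3, 0, 0, -0.26], [0, 0, -0.3, 0, 0, -0.523], [0, 0, -0.3, 0, 0, -0.523], [0, 0, -0.3, 0, 0, -0.523]]]}}

```text
clock: 8.9
tool_pos: [0.5519, 0.209, 0.1493]
orientation: [180.0, 0.0, -11.9]
force: [0.2, 0.3, -1.1]
opening: 0.0874
gripper_force: 0.0
```

```bash
python3 - <<'E'
from h import *
from plant import *
o=get_obs();print(o['clock'],o['tool_pos'],o['orientation'],o['force'])
p,d=snapshot('top');c=calibration('top')
W=cloud(d,c)
for n,x,y in(('L',.552,.208),('R',.51,-.284)):
    m=(d>0)&(abs(W[...,2]-.064)<.008)&(np.hypot(W[...,0]-x,W[...,1]-y)<.06);print(n,m.sum(),rect(W[m]) if m.sum() else 0)
plan(o,.5098,-.2841,.14,-11.7)
E
```

```text
8.9 [0.55193551 0.20897227 0.1492572 ] [ 1.79975515e+02  3.90379109e-02 -1.19340853e+01] [ 0.20917291  0.26358366 -1.07627331]
L 296 (array([552.6, 208.2]), array([55.1, 54.2]), 62.9)
R 800 (array([ 509.8, -284.1]), array([55.3, 55. ]), 77.8)
shift/100mm [0.607 4.911 0.094] turn/.5 [ 0.001  0.001 -0.008]
```

Emit:
{"api": "step_arm", "payload": {"steps": [[[0.04, 0.3, 0, 0, 0, 0], [0.08, 0.65, 0, 0, 0, 0], [0.12, 0.98, 0, 0, 0, 0]]]}}

```text
clock: 9.25
tool_pos: [0.5435, 0.1097, 0.1486]
orientation: [179.9, 0.1, -11.8]
force: [0.4, -0.5, 0.3]
opening: 0.0882
gripper_force: 0.0
```

Emit:
{"api": "step_arm", "payload": {"steps": [[[0.04, 0.33, 0, 0, 0, 0], [0.08, 0.65, 0, 0, 0, 0], [0.12, 0.98, 0, 0, 0, 0]]]}}

```text
clock: 9.55
tool_pos: [0.5354, 0.0111, 0.1489]
orientation: [180.0, 0.1, -11.9]
force: [1.2, 0.7, -0.3]
opening: 0.088
gripper_force: 0.0
```

Emit:
{"api": "step_arm", "payload": {"steps": [[[0.04, 0.33, 0, 0, 0, 0], [0.08, 0.65, 0, 0, 0, 0], [0.12, 0.98, 0, 0, 0, 0]]]}}

```text
clock: 9.85
tool_pos: [0.5273, -0.0873, 0.1489]
orientation: [180.0, 0.1, -11.9]
force: [0.5, 0.4, 0.3]
opening: 0.0877
gripper_force: 0.0
```

Emit:
{"api": "step_arm", "payload": {"steps": [[[0.04, 0.33, 0, 0, 0, 0], [0.08, 0.65, 0, 0, 0, 0], [0.12, 0.98, 0, 0, 0, 0]]]}}

```text
clock: 10.15
tool_pos: [0.5192, -0.1856, 0.1488]
orientation: [180.0, 0.1, -11.9]
force: [0.3, -0.6, 0.2]
opening: 0.0876
gripper_force: 0.0
```

Emit:
{"api": "step_arm", "payload": {"steps": [[[0.04, 0.33, 0, 0, 0, 0], [0.08, 0.65, 0, 0, 0, 0], [0.12, 0.9, 0, 0, 0, 0], [0.127, 0.98, 0.05, 0, 0, 0], [0.127, 0.98, 0.09, 0, 0, 0], [0.127, 0.98, 0.09, 0, 0, 0], [0.127, 0.98, 0.09, 0, 0, 0]]]}}

```text
clock: 10.85
tool_pos: [0.5124, -0.2819, 0.1402]
orientation: [-180.0, 0.0, -11.7]
force: [-0.7, 0.5, 0.3]
opening: 0.0876
gripper_force: 0.0
```

```bash
python3 - <<'E'
from h import *
from plant import *
o=get_obs();print(o['clock'],o['tool_pos'],o['orientation'],o['force'])
plan(o,.5098,-.2841,.018,-11.9)
c=calibration('wrist');p,d=snapshot('wrist');cv2.imwrite('pics/w2.png',p[:,:,::-1])
W=cloud(d,c);m=(d>0)&(abs(W[...,2]-.064)<.006)&(np.hypot(W[...,0]-.51,W[...,1]+.284)<.06);print(m.sum(),rect(W[m]) if m.sum() else 0)
E
```

```text
10.85 [ 0.51237968 -0.28193732  0.14024312] [-1.79997566e+02  4.53271841e-02 -1.16786948e+01] [-0.74382093  0.47880796  0.30734373]
shift/100mm [-0.02   0.026  1.222] turn/.5 [-0.     0.002  0.008]
5632 (array([ 509.9, -281.5]), array([54. , 55.1]), 78.1)
```

View pics/w2.png

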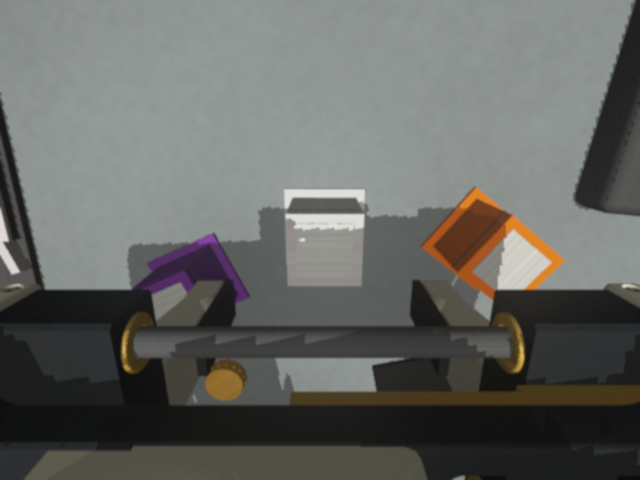

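The tin is centred (columns 287–363), with purple and orange clear of the fingers' line. I'll grip and lift.

Emit:
{"api": "step_arm", "payload": {"steps": [[[-0.02, 0.015, 0.2, 0, 0, 0], [-0.02, 0.015, 0.5, 0, 0, 0], [-0.02, 0.015, 0.7, 0, 0, 0], [-0.02, 0.015, 0.8, 0, 0, 0]]]}}

```text
clock: 11.3
tool_pos: [0.5095, -0.2829, 0.0591]
orientation: [-180.0, 0.1, -11.7]
force: [0.4, -0.7, 0.1]
opening: 0.0874
gripper_force: 0.0
```

Emit:
{"api": "step_arm", "payload": {"steps": [[[0, 0, 0.1, 0, 0, 0], [0, 0, 0.2, 0, 0, 0], [0, 0, 0.3, 0, 0, 0], [0, 0, 0.38, 0, 0, 0], [0, 0, 0.41, 0, 0, 0], [0, 0, 0.41, 0, 0, 0], [0, 0, 0.41, 0, 0, 0]]]}}

```text
clock: 12.0
tool_pos: [0.5104, -0.2841, 0.0198]
orientation: [180.0, -0.0, -11.7]
force: [0.5, -0.1, 0.1]
opening: 0.0879
gripper_force: 0.0
```

Emit:
{"api": "step_arm", "payload": {"steps": [[[0, 0, 0, 0, 0, 0], [0, 0, 0, 0, 0, 0], [0, 0, 0, 0, 0, 0], [0, 0, 0, 0, 0, 0], [0, 0, 0, 0, 0, 0], [0, 0, 0, 0, 0, 0], [0, 0, 0, 0, 0, 0], [0, 0, 0, 0, 0, 0], [0, 0, 0, 0, 0, 0], [0, 0, 0, 0, 0, 0], [0, 0, 0, 0, 0, 0], [0, 0, 0, 0, 0, 0]]], "jaw": 255}}

```text
clock: 13.2
tool_pos: [0.5103, -0.2838, 0.0197]
orientation: [-180.0, -0.0, -11.7]
force: [-0.5, 4.8, 3.5]
opening: 0.0537
gripper_force: 30.0
```

Emit:
{"api": "step_arm", "payload": {"steps": [[[0, 0, -0.05, 0, 0, 0], [0, 0, -0.15, 0, 0, 0], [0, 0, -0.25, 0, 0, 0], [0, 0, -0.35, 0, 0, 0], [0, 0, -0.45, 0, 0, 0], [0, 0, -0.53, 0, 0, 0], [0, 0, -0.53, 0, 0, 0], [0, 0, -0.53, 0, 0, 0], [0, 0, -0.53, 0, 0, 0], [0, 0, -0.53, 0, 0, 0]]]}}

```text
clock: 14.2
tool_pos: [0.5098, -0.2839, 0.072]
orientation: [-180.0, 0.1, -11.7]
force: [0.2, -0.8, -7.0]
opening: 0.0537
gripper_force: 30.0
```

Emit:
{"api": "step_arm", "payload": {"steps": [[[0, 0, 0, 0, 0, 0], [0, 0, 0, 0, 0, 0]]]}}

```text
clock: 14.4
tool_pos: [0.51, -0.2839, 0.0723]
orientation: [-180.0, 0.0, -11.7]
force: [0.5, -0.4, -7.0]
opening: 0.0542
gripper_force: 30.0
```

Emit:
{"api": "step_arm", "payload": {"steps": [[[0, 0, 0, 0, 0, 0], [0, 0, 0, 0, 0, 0]]]}}

```text
clock: 14.6
tool_pos: [0.5102, -0.284, 0.0725]
orientation: [180.0, 0.0, -11.7]
force: [-0.4, -0.1, -7.0]
opening: 0.0539
gripper_force: 30.0
```

Emit:
{"api": "step_arm", "payload": {"steps": [[[0, 0, 0, 0, 0, 0], [0, 0, 0, 0, 0, 0]]]}}

```text
clock: 14.8
tool_pos: [0.5102, -0.284, 0.0726]
orientation: [180.0, 0.0, -11.7]
force: [0.0, 0.7, -5.8]
opening: 0.0537
gripper_force: 30.0
```

Right weighs about 6.7 N (0.68 kg), so it is the heavier. I'll raise it over the purple tin and carry it to the apron.

Emit:
{"api": "step_arm", "payload": {"steps": [[[0, 0, -0.2, 0, 0, 0], [0, 0, -0.45, 0, 0, 0], [0, 0, -0.6, 0, 0, 0], [0, 0, -0.6, 0, 0, 0]]]}}

```text
clock: 15.2
tool_pos: [0.5117, -0.2845, 0.1351]
orientation: [180.0, -0.3, -11.7]
force: [0.9, 0.2, -6.2]
opening: 0.0542
gripper_force: 30.0
```

Emit:
{"api": "step_arm", "payload": {"steps": [[[-0.03, -0.15, 0, 0, 0, 0], [-0.08, -0.35, 0, 0, 0, 0], [-0.14, -0.58, 0, 0, 0, 0], [-0.19, -0.79, 0, 0, 0, 0]]]}}

```text
clock: 15.6
tool_pos: [0.5064, -0.2013, 0.1311]
orientation: [-180.0, 0.1, -11.7]
force: [0.6, -0.5, -7.2]
opening: 0.0541
gripper_force: 30.0
```

Emit:
{"api": "step_arm", "payload": {"steps": [[[-0.06, -0.26, 0, 0, 0, 0], [-0.13, -0.53, 0, 0, 0, 0], [-0.19, -0.79, 0, 0, 0, 0]]]}}

```text
clock: 15.9
tool_pos: [0.5038, -0.12, 0.1312]
orientation: [180.0, 0.1, -11.7]
force: [0.8, -0.2, -7.2]
opening: 0.0537
gripper_force: 30.0
```

Emit:
{"api": "step_arm", "payload": {"steps": [[[-0.06, -0.26, 0, 0, 0, 0], [-0.13, -0.53, 0, 0, 0, 0], [-0.19, -0.79, 0, 0, 0, 0]]]}}

```text
clock: 16.2
tool_pos: [0.5011, -0.0389, 0.1313]
orientation: [180.0, 0.1, -11.7]
force: [0.6, 0.4, -6.3]
opening: 0.0541
gripper_force: 30.0
```

Emit:
{"api": "step_arm", "payload": {"steps": [[[-0.06, -0.26, 0, 0, 0, 0.045], [-0.13, -0.53, 0, 0, 0, 0.045], [-0.18, -0.72, 0, 0, 0, 0.045], [-0.2, -0.79, 0, 0, 0, 0.045], [-0.2, -0.79, 0, 0, 0, 0.045], [-0.2, -0.79, 0, 0, 0, 0.045], [-0.2, -0.79, 0, 0, 0, 0.045]]]}}

```text
clock: 16.9
tool_pos: [0.4985, 0.0404, 0.1322]
orientation: [180.0, 0.0, -13.0]
force: [-0.3, -0.3, -7.2]
opening: 0.0539
gripper_force: 30.0
```

```bash
python3 - <<'E'
from h import *
from plant import *
o=get_obs();print(o['clock'],o['tool_pos'],o['orientation'],o['force'])
plan(o,.4988,.040,.028,-13)
c=calibration('wrist');p,d=snapshot('wrist');np.savez('/tmp/w3.npz',p=p,d=d,**c);cv2.imwrite('pics/w3.png',p[:,:,::-1])
p,d=snapshot('top');np.savez('/tmp/top3.npz',p=p,d=d,**calibration('top'))
E
```

```text
16.9 [0.4985382  0.04043177 0.13220007] [ 1.79972356e+02  3.64926276e-02 -1.30315861e+01] [-0.3370312  -0.27985879 -7.19813708]
shift/100mm [0.004 0.003 1.042] turn/.5 [ 0.001  0.001 -0.001]
```

View pics/w3.png

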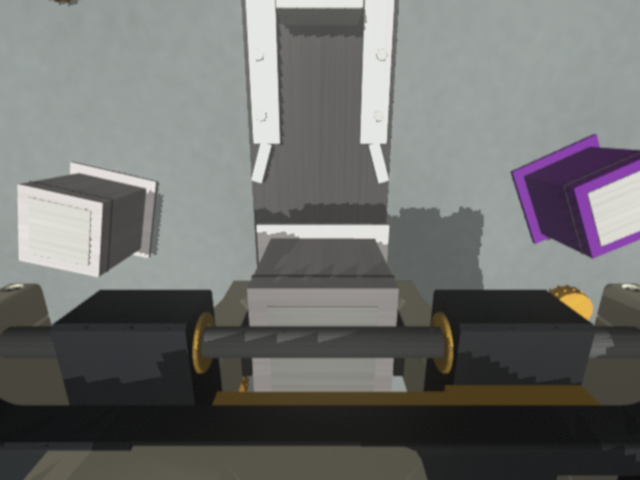

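The tin hangs square over the apron (flange front edge at row 230, columns 256–388), with the slot ahead between lips at columns about 278 and 362. I'll measure the lateral offset numerically in this single view.

```bash
python3 - <<'E'
from h import *
from plant import *
o=get_obs();c=dict(np.load('/tmp/w3.npz'));p=c['p']
g=cv2.cvtColor(p,cv2.COLOR_RGB2GRAY).astype(float)
def runs(row,a,b,thr=190):
    m=(g[row,a:b]>thr).astype(int);e=np.diff(np.r_[0,m,0]);return [(a+s,a+t-1) for s,t in zip(np.where(e==1)[0],np.where(e==-1)[0]) if t-s>8]
th=np.radians(-13.0);ex=np.array([np.cos(th),np.sin(th)]);ey=np.array([-np.sin(th),np.cos(th)])
T=o['tool_pos'][:2]
A=[[],[],[],[]]
for r in range(15,135,6):
    q=runs(r,240,405)
    if len(q)!=2: print(r,q);continue
    for i,u in enumerate([q[0][0],q[0][1]+.99,q[1][0],q[1][1]+.99]):
        P=world([(u,r)],.0185,c)[0,:2]-T;A[i].append((P@ex,P@ey))
for a in A:
    a=np.array(a);f=np.polyfit(a[:,0],a[:,1],1);print('edge slope deg',np.degrees(np.arctan(f[0])),'lat at +70mm',np.polyval(f,.07)*1000,'n',len(a),'x range',a[[0,-1],0])
for r in(229,231,233):
    q=runs(r,240,405,150);P=[world([(u,r)],o['tool_pos'][2]-.0197+.004,c)[0,:2]-T for u in(q[0][0],q[-1][1]+1)]
    print('flange',q,[np.round((v@ex*1000,v@ey*1000),1) for v in P])
# top view: tin L, slide recheck
d3=dict(np.load('/tmp/top3.npz'));W=cloud(d3['d'],d3)
E
```

```text
57 [(np.int64(249), np.int64(261)), (np.int64(263), np.int64(276)), (np.int64(363), np.int64(390))]
117 [(np.int64(252), np.int64(265)), (np.int64(267), np.int64(278)), (np.int64(361), np.int64(387))]
edge slope deg -0.017777168416550786 lat at +70mm 52.48368486512041 n 18 x range [0.15322592 0.07942224]
edge slope deg -0.07268330275677799 lat at +70mm 33.19076435584655 n 18 x range [0.15322251 0.07942123]
edge slope deg -0.7520061499646822 lat at +70mm -27.014352821400646 n 18 x range [0.15321141 0.07941807]
edge slope deg -0.22146199981794953 lat at +70mm -46.52841681656132 n 18 x range [0.15320812 0.07941706]
flange [(np.int64(240), np.int64(252)), (np.int64(256), np.int64(388))] [array([30.7, 43.5]), array([ 30.7, -33.1])]
flange [(np.int64(240), np.int64(252)), (np.int64(257), np.int64(388))] [array([29.6, 43.6]), array([ 29.6, -33.2])]
flange [(np.int64(240), np.int64(253)), (np.int64(265), np.int64(281)), (np.int64(285), np.int64(388))] [array([28.6, 43.7]), array([ 28.6, -33.2])]
```

Emit:
{"api": "step_arm", "payload": {"steps": [[[0, -0.01, 0.2, 0, 0, 0], [0, -0.01, 0.45, 0, 0, 0], [0, -0.01, 0.65, 0, 0, 0], [0, -0.01, 0.8, 0, 0, 0], [0, -0.01, 0.9, 0, 0, 0.003], [0, -0.01, 0.96, 0, 0, 0.003], [0, -0.01, 0.98, 0, 0, 0.003], [0, -0.01, 0.98, 0, 0, 0.003], [0, -0.01, 0.98, 0, 0, 0.003]]]}}

```text
clock: 17.9
tool_pos: [0.4996, 0.0422, 0.0352]
orientation: [-180.0, -0.1, -13.1]
force: [0.4, 0.3, -6.4]
opening: 0.0534
gripper_force: 30.0
```

```bash
cat > meas.py <<'E'
from h import *
from plant import *
o=get_obs();c=calibration('wrist');p,d=snapshot('wrist');cv2.imwrite('pics/w4.png',p[:,:,::-1])
print(o['clock'],o['tool_pos'],o['orientation'],o['force'])
g=cv2.cvtColor(p,cv2.COLOR_RGB2GRAY)
th=np.radians(o['orientation'][2]);ex=np.array([np.cos(th),np.sin(th)]);ey=np.array([-np.sin(th),np.cos(th)])
for r in range(0,300,8):
    m=(g[r,200:440]>170).astype(int);e=np.diff(np.r_[0,m,0])
    q=[(200+s,200+t-1) for s,t in zip(np.where(e==1)[0],np.where(e==-1)[0]) if t-s>5]
    out=[]
    for s,t in q:
        for u in(s,t+.99):
            P=world([(u,r)],.0185,c)[0,:2]-o['tool_pos'][:2];out.append(round(P@ey*1000,1))
    if q: print(r,round(P@ex*1000,1),[(int(a),int(b)) for a,b in q],out)
E
python3 meas.py
```

```text
17.9 [0.49961877 0.04223954 0.03520235] [-1.79962363e+02 -5.63392965e-02 -1.30731792e+01] [ 0.44761589  0.310408   -6.44981561]
0 133.3 [(208, 252), (393, 437)] [np.float64(50.6), np.float64(31.2), np.float64(-29.2), np.float64(-48.6)]
8 130.3 [(208, 253), (392, 437)] [np.float64(50.9), np.float64(30.9), np.float64(-28.9), np.float64(-48.9)]
16 127.2 [(209, 230), (232, 253), (392, 413), (415, 436)] [np.float64(50.8), np.float64(41.2), np.float64(40.7), np.float64(31.1), np.float64(-29.1), np.float64(-38.7), np.float64(-39.1), np.float64(-48.7)]
24 124.2 [(210, 253), (391, 435)] [np.float64(50.6), np.float64(31.3), np.float64(-28.8), np.float64(-48.6)]
32 121.1 [(210, 254), (391, 435)] [np.float64(50.9), np.float64(31.0), np.float64(-29.0), np.float64(-48.9)]
40 117.9 [(211, 254), (391, 434)] [np.float64(50.8), np.float64(31.2), np.float64(-29.2), np.float64(-48.7)]
48 114.7 [(212, 255), (390, 433)] [np.float64(50.6), np.float64(30.9), np.float64(-28.9), np.float64(-48.6)]
56 111.5 [(212, 255), (390, 433)] [np.float64(50.9), np.float64(31.1), np.float64(-29.1), np.float64(-48.9)]
64 1
[... 1533 characters left out ...]
float64(-37.4), np.float64(-45.8)]
176 57.9 [(226, 242), (403, 419)] [np.float64(49.0), np.float64(40.5), np.float64(-38.7), np.float64(-47.1)]
184 54.0 [(224, 240), (405, 421)] [np.float64(50.3), np.float64(41.8), np.float64(-39.9), np.float64(-48.4)]
192 49.9 [(222, 238), (407, 423)] [np.float64(51.6), np.float64(43.1), np.float64(-41.2), np.float64(-49.7)]
200 45.9 [(219, 236), (408, 425)] [np.float64(53.5), np.float64(44.4), np.float64(-42.0), np.float64(-51.1)]
208 41.8 [(218, 234), (410, 427)] [np.float64(54.3), np.float64(45.7), np.float64(-43.3), np.float64(-52.5)]
232 29.0 [(258, 388)] [np.float64(34.7), np.float64(-33.4)]
240 24.7 [(376, 387)] [np.float64(-26.8), np.float64(-33.1)]
```

View pics/w4.png

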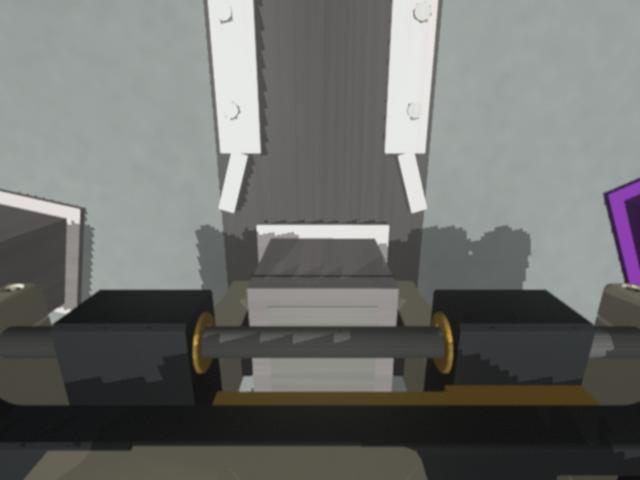

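Tin centre is only 0.4 mm off the slot's centreline and yaw is aligned. I'll lower and feel for the floor.

Emit:
{"api": "step_arm", "payload": {"steps": [[[0, -0.004, 0.02, 0, 0, 0], [0, -0.004, 0.045, 0, 0, 0], [0, -0.004, 0.06, 0, 0, 0], [0, -0.004, 0.065, 0, 0, 0], [0, -0.004, 0.065, 0, 0, 0], [0, -0.004, 0.065, 0, 0, 0]]]}}

```text
clock: 18.55
tool_pos: [0.4992, 0.0425, 0.028]
orientation: [180.0, 0.0, -13.1]
force: [0.1, -0.1, -6.5]
opening: 0.0537
gripper_force: 30.0
```

Emit:
{"api": "step_arm", "payload": {"steps": [[[0, 0, 0.005, 0, 0, 0], [0, 0, 0.005, 0, 0, 0], [0, 0, 0.005, 0, 0, 0]]]}}

```text
clock: 18.85
tool_pos: [0.4993, 0.0425, 0.0277]
orientation: [-180.0, -0.0, -13.1]
force: [-1.1, -0.8, -5.7]
opening: 0.0542
gripper_force: 30.0
```

Emit:
{"api": "step_arm", "payload": {"steps": [[[0, 0, 0.005, 0, 0, 0], [0, 0, 0.005, 0, 0, 0], [0, 0, 0.005, 0, 0, 0]]]}}

```text
clock: 19.15
tool_pos: [0.4993, 0.0425, 0.0276]
orientation: [-180.0, -0.0, -13.1]
force: [-4.4, 0.4, 5.0]
opening: 0.0539
gripper_force: 30.0
```

Floor found at TCP z 0.0277. I'll lift about 0.5 mm clear and advance into the slot in stages.

Emit:
{"api": "step_arm", "payload": {"steps": [[[0, 0, -0.011, 0, 0, 0], [0, 0, -0.011, 0, 0, 0], [0.04, 0, -0.011, 0, 0, 0], [0.09, 0, -0.011, 0, 0, 0], [0.14, 0, -0.011, 0, 0, 0], [0.19, 0, -0.011, 0, 0, 0], [0.24, 0, -0.011, 0, 0, 0], [0.28, 0, -0.011, 0, 0, 0], [0.3, 0, -0.011, 0, 0, 0], [0.3, 0, -0.011, 0, 0, 0], [0.3, 0, -0.011, 0, 0, 0]]]}}

```text
clock: 20.25
tool_pos: [0.5282, 0.0356, 0.0281]
orientation: [180.0, 0.0, -13.1]
force: [-0.2, -0.6, -7.0]
opening: 0.0536
gripper_force: 30.0
```

```bash
python3 meas.py | awk 'NR%3==1||NR>20'; python3 - <<'E'
from h import *
c=dict(np.load('/tmp/top.npz'));W=cloud(c['d'],c).reshape(-1,3);W=W[c['d'].ravel()>0]
th=np.radians(-13.1);ex=np.array([np.cos(th),np.sin(th)]);ey=np.array([-np.sin(th),np.cos(th)])
q=W[:,:2]-[.567,.0243];s=q@ex;t=q@ey
m=(abs(t)<.022)&(s>.03)&(s<.13)&(W[:,2]>.046)
print('stop top s',np.percentile(s[m],[0,5,50,95,100]),m.sum(),np.median(W[m][:,2]))
E
```

```text
20.25 [0.52824421 0.03561195 0.02810411] [ 1.79994848e+02  1.33955419e-02 -1.30915357e+01] [-0.18109897 -0.55860687 -7.02064507]
16 125.3 [(204, 250), (396, 439)] [np.float64(50.7), np.float64(31.1), np.float64(-29.6), np.float64(-48.0)]
40 116.3 [(206, 251), (395, 438)] [np.float64(50.8), np.float64(31.2), np.float64(-29.7), np.float64(-48.4)]
64 107.0 [(208, 252), (392, 436)] [np.float64(50.8), np.float64(31.3), np.float64(-29.0), np.float64(-48.5)]
88 97.4 [(210, 230), (233, 254), (391, 412), (415, 434)] [np.float64(50.8), np.float64(41.6), np.float64(40.7), np.float64(31.0), np.float64(-29.1), np.float64(-38.8), np.float64(-39.7), np.float64(-48.6)]
112 87.4 [(212, 255), (390, 432)] [np.float64(50.9), np.float64(31.1), np.float64(-29.3), np.float64(-48.6)]
136 77.0 [(214, 256), (388, 430)] [np.float64(50.9), np.float64(31.2), np.float64(-28.9), np.float64(-48.7)]
152 69.9 [(216, 257), (387, 429)] [np.float64(50.7), np.float64(31.1), np.float64(-28.9), np.float64(-48.9)]
160 66.2 [(217, 257), (387, 428)] [np.float64(50.5), np.float64(31.3), np.float64(-29.1), np.float64(-48.7)]
16
[... 687 characters left out ...]
at64(-48.4)]
216 39.3 [(231, 244), (400, 413)] [np.float64(46.0), np.float64(39.2), np.float64(-37.0), np.float64(-43.8)]
224 35.2 [(230, 246), (399, 415)] [np.float64(46.8), np.float64(38.4), np.float64(-36.7), np.float64(-45.1)]
232 31.1 [(228, 244), (258, 273), (278, 388), (401, 416)] [np.float64(48.2), np.float64(39.7), np.float64(33.2), np.float64(25.3), np.float64(23.3), np.float64(-32.0), np.float64(-38.0), np.float64(-46.0)]
240 26.9 [(376, 387), (403, 410)] [np.float64(-25.8), np.float64(-31.8), np.float64(-39.3), np.float64(-43.3)]
248 22.6 [(405, 410)] [np.float64(-40.6), np.float64(-43.6)]
stop top s [0.07850295 0.07890392 0.08576924 0.09923193 0.10244404] 166 0.05090857750289883
```

Centred within 0.4 mm. The top view puts the stop face near slide x 78 mm, about 91 mm further on. Advancing 60 mm, then measuring the stop from the wrist.

Emit:
{"api": "step_arm", "payload": {"steps": [[[0.03, -0.003, 0, 0, 0, 0], [0.06, -0.003, 0, 0, 0, 0], [0.1, -0.003, 0, 0, 0, 0], [0.14, -0.003, 0, 0, 0, 0], [0.18, -0.003, 0, 0, 0, 0], [0.22, -0.003, 0, 0, 0, 0], [0.25, -0.003, 0, 0, 0, 0], [0.25, -0.003, 0, 0, 0, 0]]]}}

```text
clock: 21.1
tool_pos: [0.5533, 0.0302, 0.0281]
orientation: [-180.0, -0.0, -13.1]
force: [0.2, 0.2, -6.4]
opening: 0.0542
gripper_force: 30.0
```

Emit:
{"api": "step_arm", "payload": {"steps": [[[0.03, 0, 0, 0, 0, 0], [0.08, 0, 0, 0, 0, 0], [0.13, 0, 0, 0, 0, 0], [0.18, 0, 0, 0, 0, 0], [0.23, 0, 0, 0, 0, 0], [0.28, 0, 0, 0, 0, 0], [0.33, 0, 0, 0, 0, 0], [0.35, 0, 0, 0, 0, 0], [0.35, 0, 0, 0, 0, 0], [0.35, 0, 0, 0, 0, 0]]]}}

```text
clock: 22.1
tool_pos: [0.5867, 0.0223, 0.0281]
orientation: [180.0, 0.0, -13.1]
force: [-0.5, 0.3, -6.6]
opening: 0.0537
gripper_force: 30.0
```

```bash
python3 - <<'E'
from h import *
from plant import *
o=get_obs();c=calibration('wrist');p,d=snapshot('wrist');cv2.imwrite('pics/w5.png',p[:,:,::-1])
print(o['clock'],o['tool_pos'],o['orientation'],o['force'])
th=np.radians(o['orientation'][2]);ex=np.array([np.cos(th),np.sin(th)]);ey=np.array([-np.sin(th),np.cos(th)])
W=cloud(d,c);q=W[...,:2]-o['tool_pos'][:2];s=q@ex*1000;t=q@ey*1000
for u in(290,322,350):
    print(u,[(r,round(s[r,u],1),round(1000*W[r,u,2],1),int(p[r,u].mean())) for r in range(60,300,7)])
E
```

```text
22.1 [0.58669627 0.02231744 0.02805587] [ 1.79991515e+02  1.98831795e-02 -1.30885359e+01] [-0.46677596  0.34253357 -6.61886913]
290 [(60, np.float64(111.6), np.float64(0.6), 143), (67, np.float64(108.5), np.float64(0.4), 143), (74, np.float64(105.5), np.float64(0.0), 143), (81, np.float64(102.4), np.float64(-0.1), 142), (88, np.float64(98.5), np.float64(7.5), 95), (95, np.float64(95.4), np.float64(7.6), 100), (102, np.float64(92.3), np.float64(8.6), 101), (109, np.float64(89.2), np.float64(7.1), 101), (116, np.float64(86.0), np.float64(8.0), 101), (123, np.float64(82.5), np.float64(37.3), 119), (130, np.float64(79.8), np.float64(37.0), 218), (137, np.float64(77.1), np.float64(38.0), 218), (144, np.float64(74.3), np.float64(37.5), 216), (151, np.float64(71.6), np.float64(38.6), 214), (158, np.float64(69.9), np.float64(52.4), 184), (165, np.float64(67.3), np.float64(51.8), 219), (172, np.float64(64.6), np.float64(51.5), 219), (179, np.float64(61.8), np.float64(50.6), 219), (186, np.float64(59.4), np.float64(52.3), 210), (193, np.float64(48.7), np.float64(7.6), 101), (200, np.float64(45
[... 3297 characters left out ...]
, np.float64(45.1), np.float64(7.9), 95), (207, np.float64(41.4), np.float64(7.8), 94), (214, np.float64(37.7), np.float64(7.8), 94), (221, np.float64(33.9), np.float64(7.8), 93), (228, np.float64(31.1), np.float64(11.4), 216), (235, np.float64(27.7), np.float64(12.6), 215), (242, np.float64(26.1), np.float64(19.3), 85), (249, np.float64(26.2), np.float64(30.2), 85), (256, np.float64(26.4), np.float64(40.2), 84), (263, np.float64(26.2), np.float64(48.0), 83), (270, np.float64(26.0), np.float64(55.1), 83), (277, np.float64(26.6), np.float64(63.5), 65), (284, np.float64(26.3), np.float64(68.9), 74), (291, np.float64(25.0), np.float64(72.1), 136), (298, np.float64(22.3), np.float64(72.1), 132)]
```

View pics/w5.png

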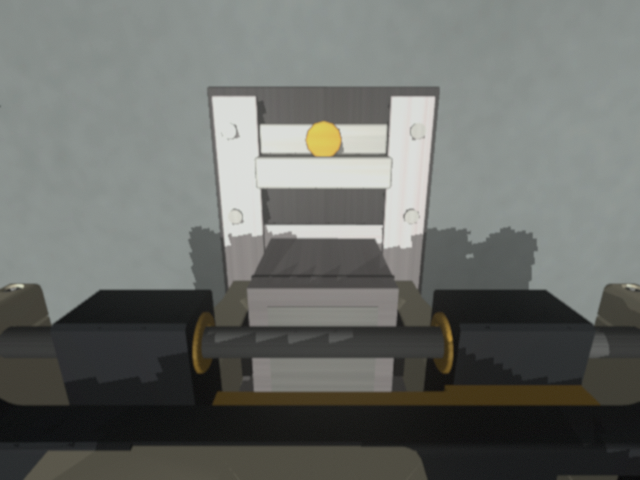

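The tin is under the lips. Its front face is at about 26.3 mm from the TCP and the stop's front edge (row 187) at about 59, so the gap is about 32.5 mm. Advance 29 mm, then feel.

Emit:
{"api": "step_arm", "payload": {"steps": [[[0.03, 0, 0, 0, 0, 0], [0.06, 0, 0, 0, 0, 0], [0.1, 0, 0, 0, 0, 0], [0.14, 0, 0, 0, 0, 0], [0.18, 0, 0, 0, 0, 0], [0.22, 0, 0, 0, 0, 0], [0.25, 0, 0, 0, 0, 0], [0.27, 0, 0, 0, 0, 0], [0.28, 0, 0, 0, 0, 0], [0.285, 0, 0, 0, 0, 0], [0.29, 0, 0, 0, 0, 0], [0.29, 0, 0, 0, 0, 0], [0.29, 0, 0, 0, 0, 0]]]}}

```text
clock: 23.45
tool_pos: [0.6151, 0.0159, 0.0282]
orientation: [180.0, 0.0, -13.1]
force: [-0.2, -0.4, -6.9]
opening: 0.054
gripper_force: 30.0
```

Emit:
{"api": "step_arm", "payload": {"steps": [[[0.002, 0, 0, 0, 0, 0], [0.003, 0, 0, 0, 0, 0], [0.003, 0, 0, 0, 0, 0]]]}}

```text
clock: 23.75
tool_pos: [0.6155, 0.0157, 0.0282]
orientation: [180.0, 0.0, -13.1]
force: [-0.4, -0.2, -7.1]
opening: 0.054
gripper_force: 30.0
```

Emit:
{"api": "step_arm", "payload": {"steps": [[[0.002, 0, 0, 0, 0, 0], [0.003, 0, 0, 0, 0, 0], [0.003, 0, 0, 0, 0, 0]]]}}

```text
clock: 24.05
tool_pos: [0.6158, 0.0157, 0.0282]
orientation: [-180.0, -0.0, -13.1]
force: [-0.4, 0.0, -6.1]
opening: 0.0541
gripper_force: 30.0
```

Emit:
{"api": "step_arm", "payload": {"steps": [[[0.002, 0, 0, 0, 0, 0], [0.004, 0, 0, 0, 0, 0], [0.006, 0, 0, 0, 0, 0], [0.006, 0, 0, 0, 0, 0]]]}}

```text
clock: 24.45
tool_pos: [0.6164, 0.0155, 0.0282]
orientation: [-180.0, -0.0, -13.1]
force: [0.2, -0.4, -6.4]
opening: 0.0538
gripper_force: 30.0
```

Emit:
{"api": "step_arm", "payload": {"steps": [[[0.002, 0, 0, 0, 0, 0], [0.004, 0, 0, 0, 0, 0], [0.004, 0, 0, 0, 0, 0]]]}}

```text
clock: 24.75
tool_pos: [0.6168, 0.0155, 0.0282]
orientation: [-180.0, -0.0, -13.1]
force: [-0.0, -0.7, -6.0]
opening: 0.0541
gripper_force: 30.0
```

Emit:
{"api": "step_arm", "payload": {"steps": [[[0.002, 0, 0, 0, 0, 0], [0.004, 0, 0, 0, 0, 0], [0.004, 0, 0, 0, 0, 0]]]}}

```text
clock: 25.05
tool_pos: [0.6171, 0.0154, 0.0281]
orientation: [180.0, 0.0, -13.1]
force: [-0.5, -0.1, -5.8]
opening: 0.0542
gripper_force: 30.0
```

Emit:
{"api": "step_arm", "payload": {"steps": [[[0.002, 0, 0, 0, 0, 0], [0.004, 0, 0, 0, 0, 0], [0.004, 0, 0, 0, 0, 0]]]}}

```text
clock: 25.35
tool_pos: [0.6175, 0.0153, 0.0282]
orientation: [180.0, -0.0, -13.1]
force: [0.1, -0.3, -7.0]
opening: 0.0538
gripper_force: 30.0
```

Emit:
{"api": "step_arm", "payload": {"steps": [[[0.002, 0, 0, 0, 0, 0], [0.004, 0, 0, 0, 0, 0], [0.004, 0, 0, 0, 0, 0]]]}}

```text
clock: 25.65
tool_pos: [0.6179, 0.0152, 0.0282]
orientation: [-180.0, -0.0, -13.1]
force: [0.2, 0.3, -6.6]
opening: 0.0545
gripper_force: 30.0
```

Emit:
{"api": "step_arm", "payload": {"steps": [[[0.002, 0, 0, 0, 0, 0], [0.004, 0, 0, 0, 0, 0], [0.004, 0, 0, 0, 0, 0]]]}}

```text
clock: 25.95
tool_pos: [0.6181, 0.0151, 0.0281]
orientation: [180.0, 0.0, -13.1]
force: [-0.7, 1.0, -6.0]
opening: 0.054
gripper_force: 30.0
```

Emit:
{"api": "step_arm", "payload": {"steps": [[[0.002, 0, 0, 0, 0, 0], [0.002, 0, 0, 0, 0, 0], [0.002, 0, 0, 0, 0, 0]]]}}

```text
clock: 26.25
tool_pos: [0.6181, 0.0151, 0.0281]
orientation: [180.0, 0.0, -13.1]
force: [-3.4, 2.0, -5.3]
opening: 0.0537
gripper_force: 30.0
```

Contact felt (about 4 N). Settle onto the floor and press slightly more.

Emit:
{"api": "step_arm", "payload": {"steps": [[[0, 0, 0.002, 0, 0, 0], [0, 0, 0.004, 0, 0, 0], [0, 0, 0.004, 0, 0, 0]]]}}

```text
clock: 26.55
tool_pos: [0.6181, 0.015, 0.0277]
orientation: [180.0, 0.0, -13.1]
force: [-4.0, 0.7, -3.3]
opening: 0.0541
gripper_force: 30.0
```

Emit:
{"api": "step_arm", "payload": {"steps": [[[0.001, 0, 0, 0, 0, 0], [0.001, 0, 0, 0, 0, 0]]]}}

```text
clock: 26.75
tool_pos: [0.6181, 0.015, 0.0277]
orientation: [180.0, 0.0, -13.1]
force: [-4.8, 1.8, -2.8]
opening: 0.0536
gripper_force: 30.0
```

Emit:
{"api": "step_arm", "payload": {"steps": [[[0.001, 0, 0.001, 0, 0, 0], [0.001, 0, 0.001, 0, 0, 0], [0.001, 0, 0.001, 0, 0, 0]]]}}

```text
clock: 27.05
tool_pos: [0.6181, 0.015, 0.0277]
orientation: [180.0, 0.0, -13.1]
force: [-5.4, 2.9, -2.6]
opening: 0.0537
gripper_force: 30.0
```

Emit:
{"api": "step_arm", "payload": {"steps": [[[0, 0, 0, 0, 0, 0], [0, 0, 0, 0, 0, 0]]]}}

```text
clock: 27.25
tool_pos: [0.6181, 0.015, 0.0278]
orientation: [180.0, 0.0, -13.1]
force: [-6.3, 1.8, -2.0]
opening: 0.0537
gripper_force: 30.0
```

Bearing at about 6.5 N. Release and rise.

Emit:
{"api": "step_arm", "payload": {"steps": [[[0, 0, 0, 0, 0, 0], [0, 0, 0, 0, 0, 0], [0, 0, 0, 0, 0, 0], [0, 0, 0, 0, 0, 0], [0, 0, 0, 0, 0, 0], [0, 0, 0, 0, 0, 0], [0, 0, 0, 0, 0, 0], [0, 0, 0, 0, 0, 0], [0, 0, 0, 0, 0, 0], [0, 0, 0, 0, 0, 0]]], "jaw": 0}}

```text
clock: 28.25
tool_pos: [0.6187, 0.015, 0.0276]
orientation: [180.0, 0.0, -13.1]
force: [1.2, -0.8, 0.4]
opening: 0.0878
gripper_force: 0.0
```

Emit:
{"api": "step_arm", "payload": {"steps": [[[0, 0, -0.05, 0, 0, 0], [0, 0, -0.15, 0, 0, 0], [0, 0, -0.3, 0, 0, 0], [0, 0, -0.5, 0, 0, 0], [0, 0, -0.8, 0, 0, 0], [0, 0, -1, 0, 0, 0]]]}}

```text
clock: 28.85
tool_pos: [0.6195, 0.0151, 0.1307]
orientation: [-179.9, -0.1, -13.1]
force: [0.4, 0.3, 0.9]
opening: 0.0876
gripper_force: 0.0
```

Emit:
{"api": "step_arm", "payload": {"steps": [[[-0.3, 0, -0.1, 0, 0, 0], [-0.6, 0, -0.2, 0, 0, 0], [-0.95, 0, -0.2, 0, 0, 0], [-0.95, 0, -0.2, 0, 0, 0], [-0.95, 0, -0.2, 0, 0, 0]]]}}

```text
clock: 29.35
tool_pos: [0.5262, 0.0369, 0.1492]
orientation: [-179.9, -0.1, -13.0]
force: [-0.1, -0.3, 0.2]
opening: 0.0876
gripper_force: 0.0
```

```bash
python3 - <<'E'
from h import *
from plant import *
o=get_obs();c=calibration('wrist');p,d=snapshot('wrist');cv2.imwrite('pics/w6.png',p[:,:,::-1])
print(o['clock'],o['tool_pos'],o['orientation'],o['force'])
T=np.array([.6181,.015]);th=np.radians(-13.1);ex=np.array([np.cos(th),np.sin(th)]);ey=np.array([-np.sin(th),np.cos(th)])
W=cloud(d,c);q=W[...,:2]-T;s=q@ex*1000;t=q@ey*1000;z=W[...,2]*1000
m=(d>0)&(abs(z-72)<5)&(abs(t)<40)&(abs(s)<50);print('tin top: s,t pct',np.percentile(s[m],[1,99]),np.percentile(t[m],[1,99]),'z',np.percentile(z[m],[5,50,95]),rect(W[m]))
A=np.c_[s[m],t[m],np.ones(m.sum())];print('tilt deg',np.degrees(np.linalg.lstsq(A,z[m],rcond=None)[0][:2]))
m=(d>0)&(abs(z-52)<4)&(abs(t)<22)&(abs(s)<60)&(s>20);print('stop front',np.percentile(s[m],[1,5,50]))
E
```

```text
29.35 [0.52617464 0.03685285 0.14922177] [-1.79923253e+02 -1.18445457e-01 -1.30146437e+01] [-0.07168145 -0.27299743  0.17196648]
tin top: s,t pct [-27.5002297  25.9804106] [-25.19006793  27.73167081] z [70.87738575 72.15800104 73.41701511] (array([617.8,  16.3]), array([54.2, 54.1]), 77.0)
tilt deg [-0.08460455  0.02816236]
stop front [30.07268392 30.34254415 34.60221881]
```

View pics/w6.png

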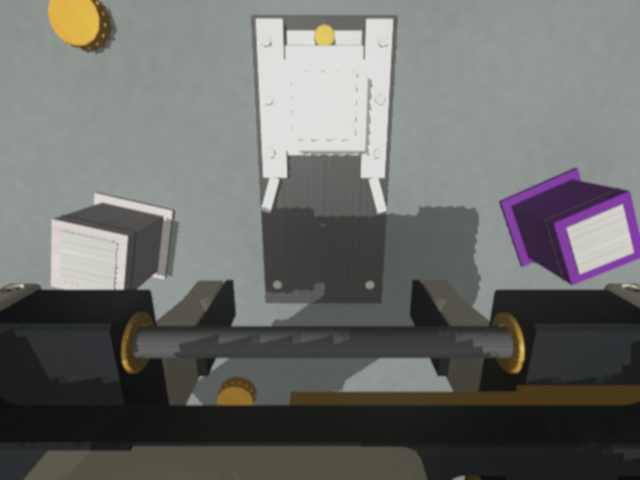

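The tin stands flat and square in the slot against the stop (tilt under 0.1°, centre where it was released). The light tin and the purple look-alike are undisturbed. Handing in.

```bash
python3 -c "
from plant import *
print(close_job())"
```

```text
the job is handed in; nothing more can be done
None
```

The right tin is the heavier (about 0.68 kg against 0.35 kg for the left); it was slid home on the stop with readings up to about 6.5 N, released standing flat, and the job is handed in with the lighter tin back on the bench.

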